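Seat the die block in the die shoe and lock it

ROBOT

A 6-joint arm with a two-finger parallel gripper is mounted at the origin on the work surface. World frame = base frame: x ahead of the robot, y to its left, z up, the work surface at z = 0. Lengths are in m, angles in rad, forces in N, time in s.
With the tool pointing down it reaches from about 0.425 to 0.95 m from the base axis. Payload 3.5 kg.
Tool frame: the origin (TCP) lies on the centre line of the jaws, within the pads' length; the fingertips stand 14 mm ahead of it and the grasp point (between the pads) lies 5 mm behind it (ctrl.finger_overhang is the distance from the TCP to the fingertips, in m); z points along the fingers, y is the line along which they close (so a half turn about z gives the same grasp; the last joint's range is limited). The gripper opens to 85 mm and grips with 20 to 120 N. Pads are 22 mm wide; open, the fingers measure 114 mm over their backs; the gripper's body (76 mm by 85 mm) begins 54 mm behind the grasp point. The pads swing forward as they close: fully open they stand 13 mm farther back than shut.
Start: joints at [1.057, 0.286, 1.577, -0, 1.279, -0.15], TCP at [0.24, 0.631, 0.245] pointing down, gripper open.
Joint ranges: [-2.77, 2.77], [-0.9, 2.22], [0.21, 2.48], [-1.53, 4.67], [0.24, 2.81], [-2.84, 2.84]. Speed limits (rad/s): [2.79, 2.79, 3.14, 3.14, 3.14, 3.14].

INTERFACE

Orientations are given as a unit quaternion [x, y, z, w].
In Python, from plant import ctrl gives the robot as it stands.
- The arm moves only by the tool send_rows, never from a script. Its argument "moves" is text: rows parted by semicolons, each of 7 numbers parted by spaces: the turn, a rotation vector about the tool's x, y, z in units of 360 degrees (1.0 is 360 degrees), then the shift along the tool's x, y, z in units of 20 cm (1.0 is 20 cm), then the gripper's target within -1 to 1 (fully open at 1, half-way at 0, shut at -1). A call has 1 to 12 rows; each row is the pose to reach, as a shift and turn from the pose commanded when the call began, along the tool's axes at that moment, turning the shorter way round; what a row does not reach only later rows make up. A row lasts 1/8 s, in which the tool goes at most 62.5 mm and 10.7 degrees, less where a joint would pass 70% of its speed; a pose out of reach is approached as far as the arm can. A call with a number of a shift or a turn outside -1 to 1 is refused whole. A call with a gripper value outside its range is refused whole. The fingers move at their own pace and stop on an object; "newtons" is the grip in N (left out, the last holds). Time passes only in rows, so rows that repeat a pose let the fingers close. It gives the time, the measured TCP pose, the force, the opening and the grip force at its end, in the units of the state.
- ctrl.get_state(): the state, without advancing time (a new reading comes with each control period).
- ctrl.read_camera(name): name is "side" or "top" or "wrist"; returns a dict with "image" (480x640x3 uint8, red, green, blue), "fovy" (degrees; the focal length in pixels is half the picture's height over the tangent of half this angle, whatever the lens; pixels are square), "cx", "cy" (the principal point, pixels), "distortion" ([k1, k2, p1, p2, k3] as OpenCV has them; the pictures are not rectified), "extrinsics" (4x4, takes a point from camera to world coordinates). Camera axes: x right, y up, looking along -z (the intrinsics and any distortion apply to the point x, -y, -z); pixel columns grow to the right and rows downward; lengths in m; the calibration is good to about 2 mm. A picture is of the moment at which its call begins. There is no depth.
- ctrl.sign_off(): hands the job in; it is judged then, once.
The state is a dict: "time": time; "qpos": joint angles; "dq": joint speeds; "joint_efforts": joint torques, N m; "eef_pos": TCP position; "tcp_rot": TCP orientation; "contact_force": force on the tool from outside, world axes, zero at the start; "wrist_torque": the same for the moment, N m; "opening": opening from 0.0 (shut) to 1.0 (fully open); "finger_force": force on a finger pad.
Only numpy, scipy, OpenCV 4.12 (cv2) and the standard library are available. Lean on these libraries where they do the work, as an engineer would, in place of code of your own. Each camera call takes 0.05 s, during which the arm holds its last target. There are 200 camera calls.

TASK

Fit the steel die block (the one with the tongue) fully home in the pocket of the die shoe: tilt it so that its tongue goes under the keeper plate, then rock the other end down until the block lies flat on the pocket floor. Then swing the hold-down bar shut over the block, right up to its stop, and let go. Leave the other things on the bench where they are.

Things in the scene. Friction and masses are not known exactly. Their poses are not given: they have to be found in the camera images.
- die_mid (a point): Die block, steel, loose, about 0.45 kg: body 56 (x) x 28 (y) x 40 (z) mm with a low tongue on its -x end: 14 mm long, 28 wide, 9 high, flush with the underside (70 mm long in all). Point: centre of the body without tongue, 20 mm above the underside; z up. Two dark holes on top, the smaller nearer the tongue. Pinch it across the 28 mm, on its upper half: the lower 12 mm go into the pocket.
- seat (a point): Where point die_mid lies when the block is fully home in the shoe's pocket, with the axes the block then has (tongue towards -x). In this frame the pocket's end walls are at x = -43.5 (keeper end) and +29.5 mm, its long walls at y = +-15.3, its floor at z = -20, its rim at z = -8. At home the block has 1.3 mm play each side, 1.5 mm each end.
- shoe: Die shoe: grey cast-iron base fixed to the bench, 134 (x) x 80 (y) x 24 mm high, small bolting ears reaching y = +-58, 12 mm high. Open-topped pocket 73 x 30.6 mm, 12 mm deep, floor 12 mm above the bench; the top 3 mm of its long walls and +x wall are bevelled at 45 degrees. Origin: on the bench under the pocket's centre, 7 mm from the seat towards -x; axes as the seat's.
- keeper (a point): Middle of the keeper plate's free lower edge. The plate is steel, 64 mm wide, 6 mm thick, on the rim at the pocket's -x end; underside 12 mm above the pocket floor; it overhangs the pocket by 7 mm, two 3 mm screw heads on top. The block cannot go in level: its tongue passes under the plate only with the block tilted tongue down (0.2 to 0.35 rad), then the other end rocks down. Axes as the seat's.
- pivot (a point): Vertical axis of the hold-down bar, on a 16 mm steel post at the shoe's +x end, 57 mm from the seat along the seat's +x; the point is half-way up the bar's thickness, 59 mm above the bench. The bar's underside clears a fully seated block by 2 mm.
- bar (a joint): Angle of the steel hold-down bar (rad): 0, its end stop, is closed, the bar pointing from the pivot along the seat's -x over the middle of the block; it grows, to 2.0 at most, as the bar swings away to the seat's +y side. Stays where left, about 2 N at the knob moves it. Bar 18 mm wide, 10 thick, reaching 64 mm from the pivot.
- bar_knob (a point): Middle of the upright round black knob fixed on the bar near its free end, 56 mm from the pivot axis; 14 mm across, 30 mm tall (15 mm above and below this point).
- packer: plain steel packing block, 50 x 32 x 30 mm high, no tongue: not the die block; a bystander. Origin at the centre of its underside.
- tin: open red tin holding loose pins, 75 x 115 x 32 mm high; a bystander. Origin at the centre of its underside.
- tin_lid: brass-coloured lid of the tin lying open side up, 80 x 120 x 12 mm high; a bystander. Origin at the centre of its underside.
- washer: thin aluminium ring lying flat, 60 mm across, 4 mm high; a bystander. Origin at the centre of its underside.
- spanner: steel spanner lying on the bench, about 170 mm long; a bystander.
- oil: amber bottle with an orange label, 64 mm across, 170 mm tall; a bystander. Origin at the centre of its underside.
- slug: upright brass cylinder 36 mm across, 35 mm tall; a bystander. Origin at the centre of its underside.
Things that resemble listed ones, but are neither listed nor needed, are in the scene too. Of the things that look like the shoe, the middle-sized one is meant.

How it is judged:
On the way:
1. the die block lies flat and fully home in the pocket, tongue under the keeper, with the bar still open (horizontal distance between die_mid and seat below 0.005 m and z of die_mid in the frame of seat between -0.003 and 0.003 m and angle between die_mid's own z axis and vertical below 0.05 rad and angle between the x axis of die_mid and the x axis of seat, either way round below 0.07 rad and value of joint bar above 0.5 rad), for 0.2 s.
At the end, for the whole second after the job is handed in: the die block is at rest in the pocket, its centre within 5 mm sideways and 3 mm in height of the seat point, tilted less than 0.05 rad, lengthwise within 0.07 rad of the pocket, and the hold-down bar is within 0.12 rad of its closed stop (horizontal distance between die_mid and seat below 0.005 m and z of die_mid in the frame of seat between -0.003 and 0.003 m and angle between die_mid's own z axis and vertical below 0.05 rad and angle between the x axis of die_mid and the x axis of seat, either way round below 0.07 rad and value of joint bar below 0.12 rad and linear speed of die below 0.02 m/s); the robot touches nothing.
It fails at once if one of the other loose things on the bench is pushed more than 30 mm from its place (distance of any of packer, tin, tin_lid, washer, spanner, oil, slug from where it was at the start of the episode above 0.03 m).
It also fails if it takes over 59 s, if anything falls off the work surface, if the arm or the gripper's body presses on something with over 40 N, if the wrist force passes 120 N, or if a joint passes its speed limit or range.

## Working session

There is one attempt and no reset: what is moved stays moved. The work goes in short steps, Python scripts to look and compute and a tool call to move; the robot and the scene stay as the last step left them, time stands still between calls to the robot, and variables do not carry over. Pictures are saved under pics/ and viewed, at most 14 in all, crops included, and the job is handed in when it is done.

Besides the shell and the picture viewer there is one more tool, called as name(argument=value, ...), one argument or row to a line, values as JSON. send_rows: Moves the arm, as the interface text tells. Its arguments: {"type":"object","properties":{"moves":{"type":"string"},"newtons":{"type":"number"}},"required":["moves"]}

```bash
mkdir -p pics; ls; cat > h.py <<'E'
import numpy as np, cv2
from plant import ctrl
from scipy.spatial.transform import Rotation as R
def snap(n,f):
    c=ctrl.read_camera(n); cv2.imwrite(f,cv2.cvtColor(c['image'],cv2.COLOR_RGB2BGR))
    np.savez('cal_'+n+'.npz',fovy=c['fovy'],cx=c['cx'],cy=c['cy'],d=c['distortion'],E=c['extrinsics']); return c
def K(n):
    c=np.load('cal_'+n+'.npz'); f=240/np.tan(np.radians(float(c['fovy']))/2)
    return np.array([[f,0,float(c['cx'])],[0,f,float(c['cy'])],[0,0,1]]),c['d'].astype(float),c['E']
def pt(n,u,v,z):
    k,d,E=K(n); p=cv2.undistortPoints(np.array([[[u,v]]],float),k,d)[0,0]
    r=E[:3,:3]@np.array([p[0],-p[1],-1]); o=E[:3,3]; return o+r*(z-o[2])/r[2]
def proj(n,P):
    k,d,E=K(n); q=(np.atleast_2d(P)-E[:3,3])@E[:3,:3]*[1,-1,-1]
    return cv2.projectPoints(q,np.zeros(3),np.zeros(3),k,d)[0][:,0]
def crop(src,dst,x0,y0,x1,y1,s):
    im=cv2.imread(src)[y0:y1,x0:x1]; cv2.imwrite(dst,cv2.resize(im,None,fx=s,fy=s,interpolation=cv2.INTER_CUBIC))
E
python3 - <<'E'
from h import *
for n in ('top','side','wrist'):
    snap(n,f'pics/{n}0.png'); k,d,E=K(n); print(n,k[0,0],k[:2,2],d,E.round(3).tolist())
print(ctrl.get_state())
a=cv2.imread('pics/top0.png'); b=cv2.imread('pics/side0.png')
E
```

```text
pics
top 613.7141742251814 [326.81392242 245.23082576] [0.03436702 0.         0.         0.         0.        ] [[0.003, 0.987, -0.16, 0.318], [-1.0, -0.0, -0.018, 0.003], [-0.018, 0.16, 0.987, 1.388], [0.0, 0.0, 0.0, 1.0]]
side 524.9455349937157 [313.44899912 239.30178056] [-0.02105459  0.          0.          0.          0.        ] [[0.823, 0.413, -0.389, 0.098], [-0.567, 0.6, -0.564, -0.652], [0.0, 0.685, 0.728, 0.891], [0.0, 0.0, 0.0, 1.0]]
wrist 430.3535451203518 [321.03033847 234.1750265 ] [-0.02974155  0.          0.          0.          0.        ] [[0.356, -0.899, -0.254, 0.174], [0.934, 0.342, 0.099, 0.655], [-0.002, -0.273, 0.962, 0.374], [0.0, 0.0, 0.0, 1.0]]
{'time': 0.15, 'qpos': array([ 1.05699022e+00,  2.87013427e-01,  1.57783969e+00,  1.96412766e-05,
        1.27857612e+00, -1.49986071e-01]), 'dq': array([ 0.00046553, -0.00267098, -0.0036316 ,  0.00089171, -0.00152438,
       -0.00222178]), 'joint_efforts': array([ 9.70963374e-04, -4.06599748e+01, -2.93141681e+01, -1.27236881e-04,
        3.92346541e-03, -9.58452688e-06]), 'eef_pos': array([0.23991822, 0.63041159, 0.24423128]), 'tcp_rot': array([ 1.80911120e-01,  9.83499021e-01, -8.65114354e-04, -3.08101567e-04]), 'contact_force': array([ 0.02922617,  0.82287696, -0.21615133]), 'wrist_torque': array([-0.0300713 , -0.01091189, -0.02258003]), 'finger_force': 0.0, 'opening': 0.9999541946339136}
```

View pics/top0.png

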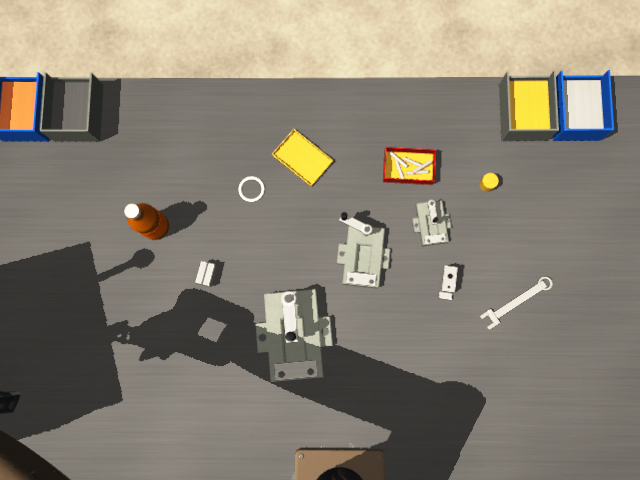

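View pics/side0.png

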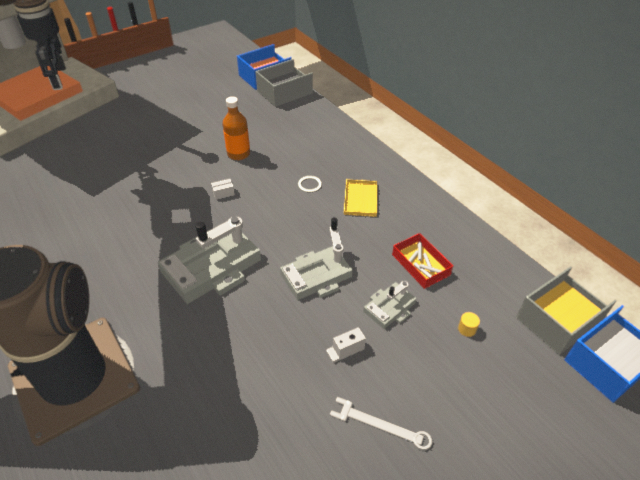

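Candidates for the shoe in the top view are the large one at (295,335), the middle one at (364,255) and the small one at (432,222). I choose the middle one; its bar is open, with the knob at (344,216). Candidates for the die block are the block with a tongue at (449,282) and the plain packer at (208,272). I choose the one with the tongue. Next is a close crop to check both.

```bash
python3 - <<'E'
from h import *
crop('pics/top0.png','pics/c1.png',325,200,485,310,5)
E
```

```text
(no output)
```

View pics/c1.png

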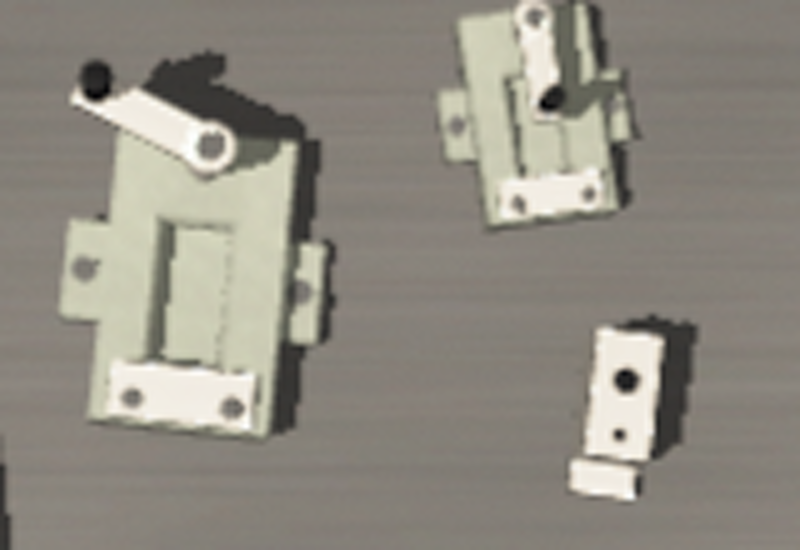

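Confirmed. The die block's top face is at crop (597,327)-(652,460), with the small hole and the tongue at its lower (-x) end. The middle shoe has its keeper at the lower end, the pivot at crop (210,146), the knob at (96,80) and the bar open.

```bash
python3 - <<'E'
from h import *
f=lambda u,v,z:pt('top',325+u/5,200+v/5,z)[:2]*1000
C=[f(*p,.040) for p in [(597,327),(663,332),(652,460),(585,455)]]
print('die',np.mean(C,0),[np.linalg.norm(C[i]-C[i-1]) for i in range(4)], 'yaw',[np.degrees(np.arctan2(*(a-b)[::-1])) for a,b in ((C[0],C[3]),(C[1],C[2]))])
S=[f(*p,.024) for p in [(298,140),(270,437),(88,418)]]
print('shoe corners',S,np.linalg.norm(S[0]-S[1]),np.linalg.norm(S[1]-S[2]),'yaw',np.degrees(np.arctan2(*(S[0]-S[1])[::-1])))
print('holes',f(625,380,.04),f(619,435,.04))
print('pivot',f(210,146,.064),'knob',f(96,78,.074),'keeper',[f(*p,.030) for p in ((112,360),(258,376),(108,412),(250,430))],'screws',f(132,397,.033),f(232,408,.033))
print('ears',f(83,268,.012),f(303,292,.012))
E
```

```text
die [ 462.51117783 -242.8827231 ] [np.float64(56.86765684524281), np.float64(28.905668935846105), np.float64(56.7707083804321), np.float64(29.148293405644026)] yaw [np.float64(-6.914478045435919), np.float64(-6.673883586843956)]
shoe corners [array([ 578.88756815, -102.70093941]), array([444.53020453, -88.57552436]), array([452.91638742,  -7.71817804])] 135.09784791678663 81.2910728048579 yaw -6.001639508326781
holes [ 468.36911047 -243.39046449] [ 444.16108342 -240.04454789]
pivot [568.5988835  -61.05937611] knob [596.98123394 -11.05367846] keeper [array([478.20619664, -18.38795177]), array([471.09964651, -83.1629846 ]), array([455.0001437 , -16.54490775]), array([447.06715965, -79.3672245 ])] screws [461.3716061  -27.14599599] [456.52518829 -71.33572641]
ears [522.25253156  -5.66433306] [ 511.28810772 -105.01100303]
```

```bash
cat >> h.py <<'E'
def tool(yaw,tilt=0):
    # block axes at yaw (deg); tilt rad: tongue (-x) end down. tool x = -block x, y = block y, z = -block z
    B=R.from_euler('z',yaw,degrees=True)*R.from_euler('y',-tilt)
    return B*R.from_matrix(np.diag([-1.,1,-1]))
def units(wps):
    s=ctrl.get_state(); R0=R.from_quat(s['tcp_rot']); p0=s['eef_pos']
    for p,q in wps:
        t=(R0.inv()*q).as_rotvec()/(2*np.pi); d=R0.inv().apply(np.array(p)-p0)/.2
        print(' '.join(f'{x:.4f}' for x in [*t,*d]), '| rows', max(np.linalg.norm(d)*200/62.5, np.linalg.norm(t)*360/10.7).round(1))
E
python3 - <<'E'
from h import *
units([((.50,.2,.245),tool(-6.7)),((.4625,-.243,.16),tool(-6.7))])
E
```

```text
-0.0003 -0.0001 -0.0393 -1.9811 -1.5484 -0.0016 | rows 8.0
-0.0003 -0.0001 -0.0393 -2.5942 -3.6844 0.4271 | rows 14.5
```

send_rows(
  moves="0 0 -0.02 -0.25 -0.194 0 1;0 0 -0.0393 -0.5 -0.387 0 1;0 0 -0.0393 -0.74 -0.58 0 1;0 0 -0.0393 -0.99 -0.774 0 1;0 0 -0.0393 -0.99 -0.774 0 1",
)

```text
time: 0.78
eef_pos: [0.3719, 0.4126, 0.245]
tcp_rot: [0.061, 0.998, -0.0, -0.0]
contact_force: [-0.3, 0.3, 0.2]
opening: 1.0
finger_force: 0.0
```

```bash
python3 - <<'E'
from h import *
print(ctrl.get_state()['eef_pos'])
units([((.50,.2,.245),tool(-6.7)),((.4625,-.243,.16),tool(-6.7))])
E
```

```text
[0.37192038 0.41259388 0.24504252]
-0.0001 0.0000 -0.0009 -0.7654 -0.9768 0.0011 | rows 4.0
-0.0001 0.0000 -0.0009 -0.8498 -3.1978 0.4281 | rows 10.7
```

send_rows(
  moves="0 0 0 -0.19 -0.24 0 1;0 0 0 -0.38 -0.49 0 1;0 0 0 -0.57 -0.73 0 1;0 0 0 -0.76 -0.98 0 1",
)

```text
time: 1.27
eef_pos: [0.4986, 0.2028, 0.2453]
tcp_rot: [0.058, 0.998, 0.0, 0.0]
contact_force: [0.9, 0.7, -0.2]
opening: 0.999
finger_force: 0.0
```

send_rows(
  moves="0 0 0 0 -0.3 0 1;0 0 0 0 -0.6 0 1;0 0 0 0 -0.9 0 1;0 0 0 0 -1 0 1",
)

```text
time: 1.78
eef_pos: [0.4744, 0.0031, 0.2452]
tcp_rot: [0.06, 0.998, -0.0, -0.0]
contact_force: [0.2, 0.3, 0.2]
opening: 0.999
finger_force: 0.0
```

send_rows(
  moves="0 0 0 0 -0.3 0 1;0 0 0 0 -0.6 0 1;0 0 0 0 -0.9 0.2 1;0 0 0 0 -1 0.4 1;0 0 0 0 -1 0.4 1",
)

```text
time: 2.4
eef_pos: [0.4492, -0.193, 0.1613]
tcp_rot: [0.06, 0.998, 0.003, -0.004]
contact_force: [0.1, -0.3, -0.3]
opening: 1.001
finger_force: 0.0
```

```bash
python3 - <<'E'
from h import *
print(ctrl.get_state()['eef_pos'])
units([((.4625,-.243,.16),tool(-6.7))])
E
```

```text
[ 0.44916945 -0.19298583  0.16131457]
0.0007 -0.0012 -0.0004 -0.0960 -0.2404 0.0047 | rows 0.8
```

send_rows(
  moves="0 0 0 -0.096 -0.24 0 1;0 0 0 -0.096 -0.24 0 1;0 0 0 -0.096 -0.24 0 1",
)

```text
time: 2.78
eef_pos: [0.4657, -0.2425, 0.1665]
tcp_rot: [0.058, 0.998, -0.0, 0.001]
contact_force: [0.7, 0.2, -0.1]
opening: 1.004
finger_force: 0.0
```

```bash
python3 - <<'E'
from h import *
snap('wrist','pics/w1.png'); s=ctrl.get_state(); print(s['eef_pos'],s['tcp_rot'])
print(proj('wrist',[[.4625,-.243,.04]]))
E
```

```text
[ 0.46542779 -0.2422206   0.16620782] [5.76104652e-02 9.98339061e-01 1.80083599e-05 3.90513053e-04]
[[320.0171972  225.44007677]]
```

View pics/w1.png

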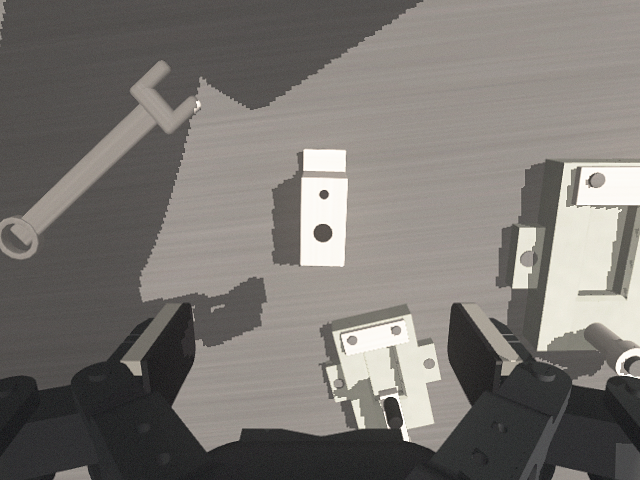

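The die's top face spans (303,178), (348,178), (344,266), (300,266) in the wrist view, with the tongue at rows 150-172, i.e. towards the robot. The small hole is at (324,194) and the large one at (323,233).

```bash
python3 - <<'E'
from h import *
f=lambda u,v,z:pt('wrist',u,v,z)[:2]*1000
C=[f(*p,.040) for p in [(303,178),(348,178),(344,266),(300,266)]]
print('die',np.mean(C,0),[np.linalg.norm(C[i]-C[i-1]).round(1) for i in range(4)], 'yaw',[np.degrees(np.arctan2(*(a-b)[::-1])) for a,b in ((C[3],C[0]),(C[2],C[1]))])
print('holes',f(324,194,.04),f(323,233,.04))
print('tin keeper screw',f(596,181,.033))
units([((.4645,-.2425,.06),tool(-6.2)),((.4645,-.2425,.030),tool(-6.2))])
E
```

```text
die [ 461.38733118 -240.59230336] [np.float64(55.8), np.float64(26.8), np.float64(55.8), np.float64(27.8)] yaw [np.float64(-9.24493152445226), np.float64(-8.262635424182777)]
holes [ 443.32236439 -238.33728858] [ 467.51049013 -241.73097388]
tin keeper screw [455.72859574 -69.56091419]
0.0000 0.0001 -0.0011 0.0049 -0.0020 0.5310 | rows 1.7
0.0000 0.0001 -0.0011 0.0050 -0.0020 0.6810 | rows 2.2
```

```bash
python3 - <<'E'
from h import *
units([((.464,-.2422,.06),tool(-7.6)),((.464,-.2422,.030),tool(-7.6))])
E
```

```text
0.0000 0.0001 0.0028 0.0075 -0.0008 0.5310 | rows 1.7
0.0000 0.0001 0.0028 0.0076 -0.0008 0.6810 | rows 2.2
```

send_rows(
  moves="0 0 0.0028 0.007 0 0.25 1;0 0 0.0028 0.007 0 0.45 0.6;0 0 0.0028 0.007 0 0.6 0.4;0 0 0.0028 0.007 0 0.68 0.3;0 0 0.0028 0.007 0 0.68 0.3;0 0 0.0028 0.007 0 0.68 -0.6;0 0 0.0028 0.007 0 0.68 -0.6;0 0 0.0028 0.007 0 0.68 -0.6;0 0 0.0028 0.007 0 0.68 -0.6",
  newtons=50,
)

```text
time: 3.95
eef_pos: [0.4648, -0.2442, 0.0313]
tcp_rot: [0.067, 0.998, -0.001, 0.001]
contact_force: [0.9, 2.5, 6.7]
opening: 0.318
finger_force: 51.0
```

```bash
cat >> h.py <<'E'
SEAT=np.array([.5115,-.0548,.032]); YAW=-6.2; OFF=np.array([.0445,0,.0313])
def tip(x,y,z,th,yaw=None):
    """TCP pose with tongue's lower tip edge at seat-frame x,y (mm), height z above the pocket floor (mm)"""
    yaw=YAW if yaw is None else yaw
    q=tool(yaw,th); B=q*R.from_matrix(np.diag([-1.,1,-1]))
    S=R.from_euler('z',YAW,degrees=True)
    return SEAT+S.apply(np.array([x,y,z-20])/1000)+B.apply(OFF), q
E
python3 - <<'E'
from h import *
s=ctrl.get_state()
units([(s['eef_pos']+[0,0,.12],tool(-7.6)),tip(-33,0,70,.28)]); print(tip(-33,0,70,.28)[0])
E
```

```text
-0.0002 0.0005 -0.0003 -0.0018 -0.0007 -0.6000 | rows 1.9
-0.0008 -0.0441 -0.0042 -0.1111 0.9694 -0.4664 | rows 3.5
[ 0.5126105  -0.05492064  0.12437886]
```

send_rows(
  moves="0 0 0 0 0 -0.3 -0.6;0 0 0 0 0 -0.6 -0.6;0 -0.015 -0.002 -0.03 0.25 -0.6 -0.6;0 -0.03 -0.004 -0.07 0.5 -0.6 -0.6;0 -0.044 -0.0045 -0.11 0.75 -0.6 -0.6;0 -0.044 -0.0045 -0.11 0.97 -0.55 -0.6;0 -0.044 -0.0045 -0.11 0.97 -0.466 -0.6;0 -0.044 -0.0045 -0.11 0.97 -0.466 -0.6;0 -0.044 -0.0045 -0.11 0.97 -0.466 -0.6",
)

```text
time: 5.08
eef_pos: [0.5112, -0.0552, 0.1224]
tcp_rot: [0.053, 0.989, -0.009, 0.137]
contact_force: [-0.1, -0.5, -2.8]
opening: 0.314
finger_force: 51.2
```

```bash
python3 - <<'E'
from h import *
snap('wrist','pics/w2.png'); snap('top','pics/t2.png'); snap('side','pics/s2.png'); s=ctrl.get_state(); print(s['eef_pos'],s['tcp_rot'])
np.save('p2.npy',np.r_[s['eef_pos'],s['tcp_rot']])
units([tip(-33,0,70,.28)])
E
```

```text
[ 0.51176037 -0.05528755  0.12319821] [ 0.05328229  0.98895277 -0.0095647   0.13799254]
-0.0006 -0.0004 0.0002 -0.0055 0.0023 -0.0046 | rows 0.0
```

View pics/w2.png

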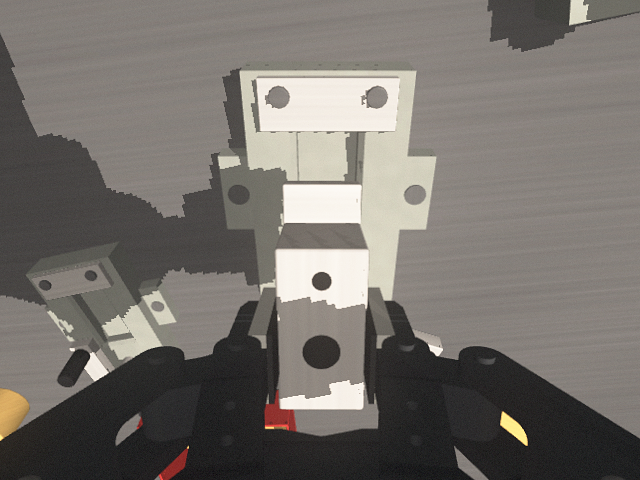

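```bash
python3 - <<'E'
from h import *
crop('pics/w2.png','pics/c2.png',225,60,425,210,4)
E
```

```text
(no output)
```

View pics/c2.png

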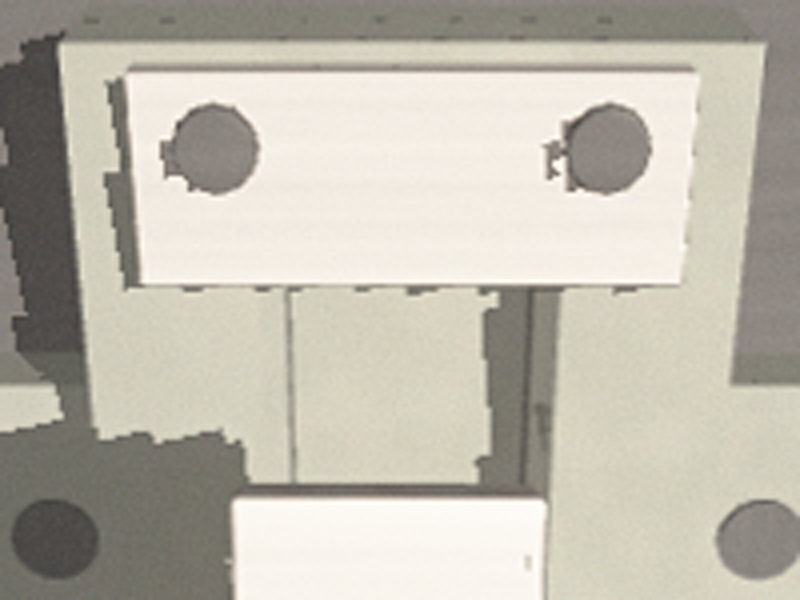

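```bash
cat > fit.py <<'E'
from h import *
from scipy.optimize import least_squares
def fit():
    P={(-36.5,32,-2):(260.25,131),(-36.5,-32,-2):(395.75,131)}  # tool y=block y: image right = tool y?
    sx=R.from_euler('z',0)
    # shoe: unknown x,y,yaw + symmetric unknown x of screws / base edge
    def model(p):
        S=R.from_euler('z',p[2]); T=lambda q:S.apply(np.array(q)/1000.)+[p[0],p[1],.032]
        kx,sxx,sy,bx=p[3:]
        return np.array([T(q) for q in [(-36.5,-32,-2),(-36.5,32,-2),(kx,-32,-2),(kx,32,-2),(sxx,-sy,1),(sxx,sy,1),(bx,-40,-8),(bx,40,-8)]])
    obs=np.array([(260.25,131),(395.75,131),(257,77.5),(399.25,77.5),(279,97),(377.25,97),(240,70.75),(416.5,70.75)])
    r=least_squares(lambda p:(proj('wrist',model(p))-obs).ravel(),[.5115,-.0548,np.radians(-6.2),-62,-55,23,-65],x_scale=[.01,.01,.1,10,10,10,10])
    return r,obs
if __name__=='__main__':
    r,obs=fit(); p=r.x; print('seat',p[:2]*1000,np.degrees(p[2]),p[3:],'res',r.fun.round(1))
    k=np.load('p2.npy'); q=R.from_quat(k[3:]); B=q*R.from_matrix(np.diag([-1.,1,-1]))
    # block in tool: offset (x,y,z) of die_mid and small yaw/pitch
    pts=np.array([(-42,-14,-11),(-42,14,-11),(-28,-14,-11),(-28,14,-11),(-28,-14,20),(-28,14,20)])/1000.
    ob=np.array([(283.25,184.25),(361.75,184.25),(282.5,223),(361.5,223),(276,249),(368,249)])
    m=lambda v:k[:3]+B.apply(v[:3]+(R.from_rotvec([0,v[3],v[4]])).apply(pts))
    r2=least_squares(lambda v:(proj('wrist',m(v))-ob).ravel(),[-.0025,0,-.0113,0,0],x_scale=.01)
    print('die_mid off mm',r2.x[:3]*1000,'pitch,yaw deg',np.degrees(r2.x[3:]),r2.fun.round(1))
    r3=least_squares(lambda v:(proj('wrist',m([v[0],v[1],-.0113,0,v[2]]))-ob).ravel(),[-.0025,0,0],x_scale=.01)
    print('z fixed',r3.x[:2]*1000,np.degrees(r3.x[2]),r3.fun.round(1))
E
python3 fit.py
```

```text
seat [510.18470767 -52.33528392] -6.113917770710768 [-60.85861405 -53.06528392  21.93968937 -62.66002826] res [-0.1 -0.  -0.1  0.  -0.9  0.1  1.1  0.1  0.1  0.   0.1 -0.   0.   0.
 -0.2 -0. ]
die_mid off mm [ -3.82399347   0.18358765 -12.69666188] pitch,yaw deg [ 0.45890153 -0.15068822] [-0.3  0.3 -0.4  0.5  1.3 -0.5 -1.2 -0.3 -0.9 -0.1  1.4  0.1]
z fixed [-4.09569377  0.180809  ] -0.15021259515519317 [-0.6  0.3 -0.1  0.5  1.  -0.2 -0.9 -0.  -1.3 -0.3  1.9 -0.1]
```

```bash
sed -i 's/^SEAT=.*/SEAT=np.array([.5102,-.0535,.032]); YAW=-6.1; OFF=np.array([.046,0,.0323])/' h.py; python3 - <<'E'
from h import *
units([tip(-29,0,45,.28),tip(-29,0,27,.28)])
E
```

```text
-0.0007 -0.0004 -0.0001 0.0089 0.0086 0.1141 | rows 0.4
-0.0007 -0.0004 -0.0001 0.0336 0.0090 0.2007 | rows 0.7
```

send_rows(
  moves="-0.0007 0 0 0.009 0.009 0.114 -0.6;-0.0007 0 0 0.034 0.009 0.2 -0.6;-0.0007 0 0 0.034 0.009 0.2 -0.6;-0.0007 0 0 0.034 0.009 0.2 -0.6;-0.0007 0 0 0.034 0.009 0.2 -0.6",
)

```text
time: 5.85
eef_pos: [0.5167, -0.0534, 0.0835]
tcp_rot: [0.052, 0.989, -0.007, 0.139]
contact_force: [0.2, -0.1, -3.9]
opening: 0.312
finger_force: 51.2
```

```bash
python3 - <<'E'
from h import *
snap('wrist','pics/w3.png'); s=ctrl.get_state(); print(s['eef_pos'],s['tcp_rot'],s['contact_force'])
np.save('p3.npy',np.r_[s['eef_pos'],s['tcp_rot']])
units([tip(-29,0,27,.28)])
crop('pics/w3.png','pics/c3.png',195,30,455,225,3)
E
```

```text
[ 0.51660539 -0.05331022  0.08338392] [ 0.0521945   0.98893923 -0.007381    0.13863786] [-0.40391428  0.74345136 -4.27503201]
0.0000 -0.0002 0.0002 0.0012 -0.0043 0.0029 | rows 0.0
```

View pics/c3.png

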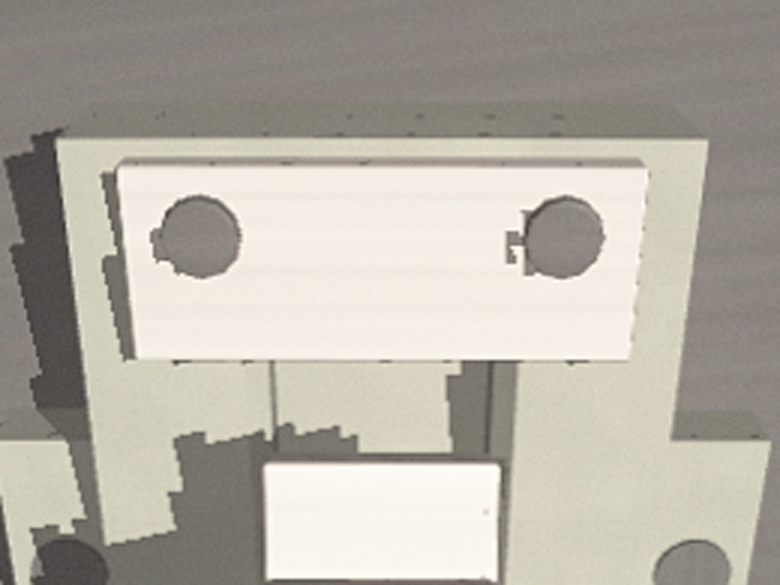

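```bash
sed -e 's/p2.npy/p3.npy/' -e 's/obs=np.array.*/obs=np.array([(240,150),(405.7,150),(234.3,85),(411.3,85),(262,109),(383,109),(214,76),(431,76)])/' -e 's/ob=np.array.*/ob=np.array([(283,184.3),(361.7,184.3)])/' -e 's/^    pts=.*/    pts=np.array([(-42,-14,-11),(-42,14,-11)])\/1000./' fit.py > fit3.py; sed -i '/r2/d' fit3.py; python3 fit3.py
```

```text
seat [510.41385259 -52.31863553] -6.030974098278367 [-61.05540735 -53.23465307  21.92845173 -63.01420248] res [ 0.3 -0.  -0.8 -0.1 -0.6  0.1  0.4  0.   0.2  0.   0.2 -0.   0.3  0.
 -0.  -0.1]
z fixed [-3.13678397  0.19163598] -0.009854316220299864 [ 0. -0. -0. -0.]
```

```bash
sed -i 's/^SEAT=.*/SEAT=np.array([.5104,-.0524,.032]); YAW=-6.1; OFF=np.array([.0456,0,.0315])/' h.py; python3 - <<'E'
from h import *
units([tip(-30,0.2,12,.24),tip(-30,.2,2.5,.24)])
E
```

```text
0.0000 0.0061 0.0002 0.0221 0.0022 0.0870 | rows 0.3
0.0000 0.0061 0.0002 0.0351 0.0022 0.1327 | rows 0.4
```

send_rows(
  moves="0 0.006 0 0.022 0.002 0.05 -0.6;0 0.006 0 0.022 0.002 0.087 -0.6;0 0.006 0 0.029 0.002 0.11 -0.6;0 0.006 0 0.035 0.002 0.133 -0.6;0 0.006 0 0.035 0.002 0.133 -0.6;0 0.006 0 0.035 0.002 0.133 -0.6",
)

```text
time: 6.65
eef_pos: [0.5165, -0.0527, 0.0548]
tcp_rot: [0.052, 0.991, -0.006, 0.119]
contact_force: [0.2, -1.1, -3.9]
opening: 0.317
finger_force: 51.3
```

```bash
python3 - <<'E'
from h import *
s=ctrl.get_state(); print(s['eef_pos'],s['contact_force'],s['wrist_torque'])
units([tip(-30,.2,2.5,.24),tip(-30,.2,1,.24),tip(-40,.2,1,.24)])
E
```

```text
[ 0.51652706 -0.05268334  0.05481657] [ 0.17451243 -1.10660481 -3.90771632] [-0.01088729  0.25677848  0.01165482]
0.0001 -0.0002 0.0002 -0.0046 -0.0008 -0.0046 | rows 0.0
0.0001 -0.0002 0.0002 -0.0029 -0.0009 0.0027 | rows 0.0
0.0001 -0.0002 0.0002 0.0457 -0.0008 -0.0092 | rows 0.1
```

send_rows(
  moves="0 0 0 0.012 -0.001 -0.001 -0.6;0 0 0 0.024 -0.001 -0.004 -0.6;0 0 0 0.035 -0.001 -0.007 -0.6;0 0 0 0.044 -0.001 -0.009 -0.6;0 0 0 0.044 -0.001 -0.009 -0.6;0 0 0 0.044 -0.001 -0.009 -0.6",
)

```text
time: 7.4
eef_pos: [0.5076, -0.0519, 0.0544]
tcp_rot: [0.052, 0.991, -0.006, 0.119]
contact_force: [-0.8, 0.6, -3.4]
opening: 0.318
finger_force: 51.3
```

```bash
python3 - <<'E'
from h import *
s=ctrl.get_state(); print(s['eef_pos'],s['contact_force'],s['wrist_torque'])
snap('wrist','pics/w4.png');snap('side','pics/s4.png')
crop('pics/w4.png','pics/c4.png',195,60,455,255,3)
units([tip(-40.2,.2,1,.24),tip(-40.6,0.2,.5,.16),tip(-41.3,.2,0.5,.08),tip(-42,.2,.5,.03)])
E
```

```text
[ 0.50755156 -0.05192823  0.05442977] [-0.81389621  0.58481677 -3.42668969] [-0.00608756  0.24723565 -0.06244539]
0.0001 -0.0002 0.0002 0.0025 0.0001 -0.0008 | rows 0.0
0.0001 0.0126 0.0002 -0.0068 0.0001 0.0199 | rows 0.4
0.0001 0.0253 0.0002 -0.0137 0.0001 0.0386 | rows 0.9
0.0001 0.0332 0.0002 -0.0160 0.0000 0.0505 | rows 1.1
```

View pics/c4.png

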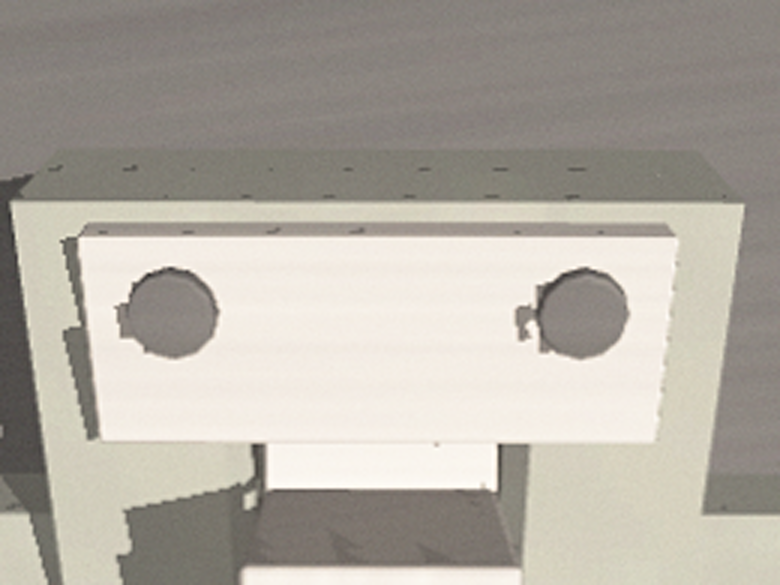

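Tongue is under the keeper: its edges are at crop x 265-497 and the keeper's free edge spans 101-657, so it is centred. Force is only the block's weight. Rocking down next.

send_rows(
  moves="0 0.006 0 -0.003 0 0.01 -0.6;0 0.0126 0 -0.007 0 0.02 -0.6;0 0.019 0 -0.0105 0 0.029 -0.6;0 0.0253 0 -0.0137 0 0.0386 -0.6;0 0.0253 0 -0.0137 0 0.0386 -0.6;0 0.0253 0 -0.0137 0 0.0386 -0.6",
  newtons=35,
)

```text
time: 8.25
eef_pos: [0.5118, -0.0523, 0.0474]
tcp_rot: [0.053, 0.998, -0.002, 0.04]
contact_force: [-0.0, 0.0, -4.2]
opening: 0.314
finger_force: 51.3
```

```bash
python3 - <<'E'
from h import *
s=ctrl.get_state(); print(s['eef_pos'],s['contact_force'],s['wrist_torque'])
units([tip(-41.5,.2,.5,.07),tip(-42,.2,.3,.03),tip(-42,.2,0,.0)])
E
```

```text
[ 0.51177949 -0.0522786   0.04736063] [-3.98084830e-02  5.27791349e-04 -4.24471103e+00] [ 0.03703538  0.11617216 -0.0482274 ]
0.0001 0.0016 0.0002 -0.0020 -0.0003 0.0014 | rows 0.1
0.0001 0.0080 0.0002 -0.0055 -0.0003 0.0115 | rows 0.3
0.0001 0.0127 0.0002 -0.0096 -0.0004 0.0201 | rows 0.4
```

send_rows(
  moves="0 0.004 0 -0.0035 0 0.006 -0.6;0 0.008 0 -0.0055 0 0.0115 -0.6;0 0.0127 0 -0.0096 0 0.0195 -0.6;0 0.0127 0 -0.0096 0 0.0195 -0.6;0 0.0127 0 -0.0096 0 0.0195 -0.6",
)

```text
time: 8.88
eef_pos: [0.5141, -0.0525, 0.0436]
tcp_rot: [0.053, 0.999, 0.0, -0.0]
contact_force: [-0.3, 0.3, -4.3]
opening: 0.316
finger_force: 51.3
```

```bash
python3 - <<'E'
from h import *
s=ctrl.get_state(); print(s['eef_pos'],s['contact_force'],s['wrist_torque'])
snap('side','pics/s5.png'); snap('wrist','pics/w5.png')
a=cv2.resize(cv2.imread('pics/w5.png')[60:420,160:480],None,fx=1.25,fy=1.25); b=cv2.resize(cv2.imread('pics/s5.png')[195:315,255:375],(450,450),interpolation=cv2.INTER_CUBIC)
cv2.imwrite('pics/c5.png',np.hstack([a,b])[:, :800])
E
```

```text
[ 0.51410291 -0.05254665  0.04363318] [-0.31118295  0.32886982 -4.34558819] [-0.01964384 -0.01205052 -0.04483226]
```

View pics/c5.png

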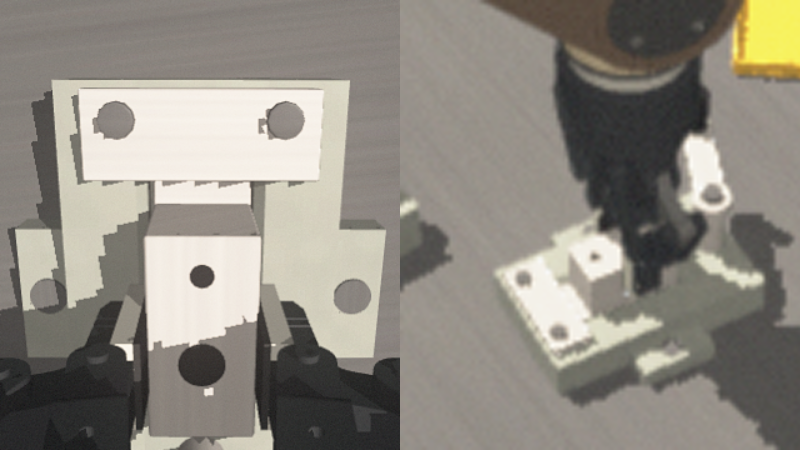

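The block is level in the pocket with the tongue under the keeper, and nothing is binding. I lower the last bit until it touches, then release.

send_rows(
  moves="0 0 0 0 0 0.003 -0.6;0 0 0 0 0 0.006 -0.6;0 0 0 0 0 0.006 -0.6;0 0 0 0 0 0.006 -0.6",
)

```text
time: 9.48
eef_pos: [0.5141, -0.0525, 0.0433]
tcp_rot: [0.053, 0.999, 0.0, -0.0]
contact_force: [-4.9, 1.6, 5.0]
opening: 0.313
finger_force: 52.4
```

send_rows(
  moves="0 0 0 0 0 0.003 -0.1;0 0 0 0 0 0.003 0;0 0 0 0 0 0.003 0;0 0 0 0 0 -0.05 0;0 0 0 0 0 -0.25 0;0 0 0 0 0 -0.5 0;0 0 0 0 0 -0.5 0;0 0 0 0 0 -0.5 0",
)

```text
time: 10.48
eef_pos: [0.514, -0.0526, 0.1427]
tcp_rot: [0.053, 0.999, 0.0, 0.0]
contact_force: [-0.4, -0.6, -0.9]
opening: 0.501
finger_force: 0.0
```

```bash
python3 - <<'E'
from h import *
s=ctrl.get_state(); print(s['eef_pos'],s['contact_force'],s['opening'])
snap('wrist','pics/w6.png'); snap('side','pics/s6.png')
a=cv2.resize(cv2.imread('pics/w6.png')[60:420,130:530],(500,450)); b=cv2.resize(cv2.imread('pics/s6.png')[215:305,275:365],(300,450)[::-1][0:1]*2,interpolation=cv2.INTER_CUBIC)[:,60:360]
cv2.imwrite('pics/c6.png',np.hstack([a,b]))
E
```

```text
[ 0.51399519 -0.0525634   0.14273352] [-0.44160535 -0.64544282 -0.88170203] 0.5006925878341836
```

View pics/c6.png

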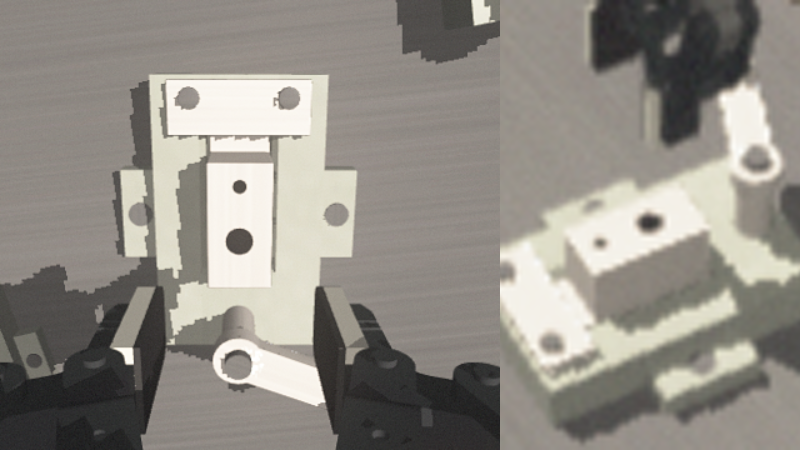

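The block sits flat and home, released. The bar is still open, and its post is at about (238,365) in the picture. Next I grip the knob gently and swing it along its arc.

```bash
cat >> h.py <<'E'
S_=R.from_euler('z',YAW,degrees=True); PIV=SEAT+S_.apply([.057,0,.0])
def knob(a,z,dr=0):
    ph=np.radians(180+YAW)-a; p=PIV+(.056+dr)*np.array([np.cos(ph),np.sin(ph),0]); p[2]=z
    return p,tool(np.degrees(ph)-180)
E
python3 - <<'E'
from h import *
print(ctrl.get_state()['qpos'].round(3))
# knob in the latest top picture, by darkness
snap('top','pics/t7.png'); 
k0=knob(1.98,.074)[0]; print('pred knob',k0, 'top px',proj('top',[knob(1.98,z)[0] for z in (.079,.094)]), 'pivot',PIV, 'side px',proj('side',[knob(1.98,z)[0] for z in (.064,.094)]))
g=cv2.imread('pics/side0.png').max(2)[205:250,315:355]; ys,xs=np.where(g<45); print('side dark',xs.min()+315,xs.max()+315,ys.min()+205,ys.max()+205)
units([knob(1.98,.14),knob(1.98,.084)])
E
```

```text
[-0.299  0.05   2.049  0.     1.046 -1.764]
pred knob [ 0.5946918  -0.00973912  0.074     ] top px [[343.62182613 216.15336796]
 [343.68828449 214.71015489]] pivot [ 0.56707726 -0.05845705  0.032     ] side px [[333.71770885 228.32637972]
 [334.10744824 218.61605036]]
side dark 332 335 221 229
-0.0004 -0.0005 0.3153 -0.3838 0.2546 0.0034 | rows 10.6
-0.0004 -0.0005 0.3153 -0.3848 0.2543 0.2834 | rows 10.6
```

send_rows(
  moves="0 0 0.03 -0.05 0.03 0 0;0 0 0.06 -0.1 0.06 0 0;0 0 0.09 -0.15 0.1 0 0;0 0 0.12 -0.2 0.13 0 0;0 0 0.15 -0.25 0.16 0 0;0 0 0.18 -0.3 0.2 0 0;0 0 0.21 -0.34 0.23 0 0;0 0 0.24 -0.384 0.254 0 0;0 0 0.27 -0.384 0.254 0 0;0 0 0.3 -0.384 0.254 0 0;0 0 0.315 -0.384 0.254 0 0;0 0 0.315 -0.384 0.254 0 0",
)

```text
time: 12.12
eef_pos: [0.5951, -0.0101, 0.1409]
tcp_rot: [0.863, 0.505, -0.001, -0.001]
contact_force: [1.0, -0.4, -0.9]
opening: 0.503
finger_force: 0.0
```

```bash
python3 - <<'E'
from h import *
s=ctrl.get_state();print(s['eef_pos'],s['qpos'].round(2))
units([knob(1.98,.085)])
snap('wrist','pics/w8.png'); print(proj('wrist',[knob(1.98,.094)[0],PIV+[0,0,.032]]))
E
```

```text
[ 0.59505077 -0.01005224  0.14094641] [-0.19  0.22  1.86  0.    1.07  0.32]
-0.0005 0.0001 0.0005 0.0007 -0.0015 0.2797 | rows 0.9
[[322.51132185 274.5913758 ]
 [322.09373297 351.04683781]]
```

View pics/w8.png

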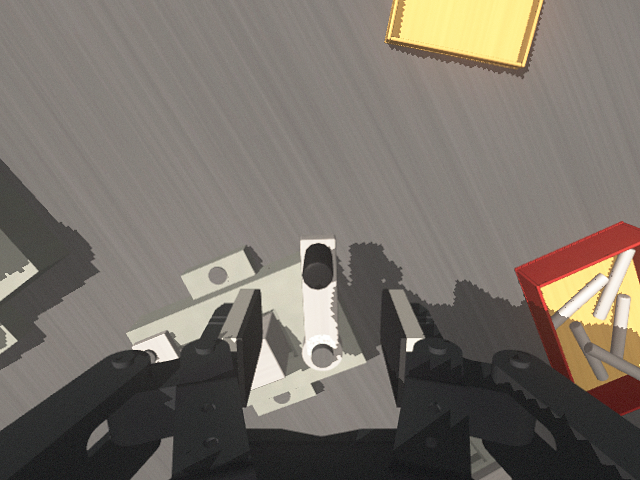

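The knob top is at (318,270), predicted (322,275), so it is between the jaws. Descend and grip gently.

send_rows(
  moves="0 0 0 0.005 -0.004 0.15 -0.1;0 0 0 0.005 -0.004 0.28 -0.1;0 0 0 0.005 -0.004 0.28 -0.1;0 0 0 0.005 -0.004 0.28 -0.8;0 0 0 0.005 -0.004 0.28 -0.8;0 0 0 0.005 -0.004 0.28 -0.8;0 0 0 0.005 -0.004 0.28 -0.8",
  newtons=20,
)

```text
time: 13.05
eef_pos: [0.5964, -0.0089, 0.0878]
tcp_rot: [0.864, 0.504, 0.001, 0.0]
contact_force: [-0.9, 1.8, 2.4]
opening: 0.15
finger_force: 21.0
```

```bash
python3 - <<'E'
from h import *
s=ctrl.get_state();print(s['eef_pos'],s['contact_force'],s['opening'])
units([knob(a,s['eef_pos'][2]) for a in (1.8,1.6,1.4,1.2,1.0,.8,.6,.4,.2,.1,0,-.04)])
E
```

```text
[ 0.596359   -0.00886013  0.08777456] [-0.91905886  1.77727056  2.36541141] 0.15042108438319052
0.0003 -0.0002 -0.0283 -0.0123 -0.0552 -0.0001 | rows 1.0
0.0003 -0.0001 -0.0602 -0.0277 -0.1090 -0.0002 | rows 2.0
0.0003 -0.0001 -0.0920 -0.0534 -0.1586 -0.0003 | rows 3.1
0.0003 -0.0001 -0.1238 -0.0885 -0.2022 -0.0004 | rows 4.2
0.0003 -0.0000 -0.1557 -0.1315 -0.2379 -0.0005 | rows 5.2
0.0003 -0.0000 -0.1875 -0.1807 -0.2643 -0.0006 | rows 6.3
0.0003 0.0000 -0.2193 -0.2343 -0.2805 -0.0007 | rows 7.4
0.0003 0.0001 -0.2511 -0.2899 -0.2857 -0.0008 | rows 8.4
0.0003 0.0001 -0.2830 -0.3455 -0.2797 -0.0008 | rows 9.5
0.0003 0.0001 -0.2989 -0.3726 -0.2725 -0.0009 | rows 10.1
0.0003 0.0001 -0.3148 -0.3988 -0.2628 -0.0009 | rows 10.6
0.0003 0.0001 -0.3212 -0.4090 -0.2581 -0.0009 | rows 10.8
```

send_rows(
  moves="0 0 -0.0283 -0.012 -0.055 0 -0.8;0 0 -0.044 -0.02 -0.083 0 -0.8;0 0 -0.0602 -0.028 -0.109 0 -0.8;0 0 -0.076 -0.04 -0.135 0 -0.8;0 0 -0.092 -0.053 -0.159 0 -0.8;0 0 -0.108 -0.07 -0.181 0 -0.8;0 0 -0.1238 -0.0885 -0.202 0 -0.8;0 0 -0.14 -0.109 -0.221 0 -0.8;0 0 -0.1557 -0.1315 -0.238 0 -0.8;0 0 -0.172 -0.156 -0.252 0 -0.8;0 0 -0.1875 -0.181 -0.264 0 -0.8;0 0 -0.1875 -0.181 -0.264 0 -0.8",
)

```text
time: 14.55
eef_pos: [0.5321, -0.0141, 0.0877]
tcp_rot: [0.438, 0.899, 0.001, -0.0]
contact_force: [-3.1, 3.0, 5.4]
opening: 0.152
finger_force: 21.4
```

```bash
python3 - <<'E'
from h import *
s=ctrl.get_state();print(s['eef_pos'],s['contact_force'],s['opening'])
units([knob(a,s['eef_pos'][2]) for a in (.6,.4,.2,.1,.05,0,-.03)])
E
```

```text
[ 0.53208011 -0.01409887  0.0876588 ] [-3.11597957  3.02294039  5.36112895] 0.15232143462341202
0.0002 -0.0001 -0.0320 -0.0081 -0.0546 -0.0001 | rows 1.1
0.0002 -0.0001 -0.0638 -0.0247 -0.1080 -0.0001 | rows 2.1
0.0002 -0.0000 -0.0957 -0.0516 -0.1570 -0.0002 | rows 3.2
0.0002 -0.0000 -0.1116 -0.0685 -0.1793 -0.0002 | rows 3.8
0.0002 -0.0000 -0.1195 -0.0778 -0.1897 -0.0002 | rows 4.0
0.0002 -0.0000 -0.1275 -0.0876 -0.1997 -0.0003 | rows 4.3
0.0002 -0.0000 -0.1323 -0.0938 -0.2055 -0.0003 | rows 4.4
```

send_rows(
  moves="0 0 -0.016 -0.003 -0.027 0 -0.8;0 0 -0.032 -0.008 -0.055 0 -0.8;0 0 -0.048 -0.015 -0.082 0 -0.8;0 0 -0.0638 -0.025 -0.108 0 -0.8;0 0 -0.08 -0.037 -0.133 0 -0.8;0 0 -0.0957 -0.052 -0.157 0 -0.8;0 0 -0.1116 -0.0685 -0.179 0 -0.8;0 0 -0.1195 -0.078 -0.19 0 -0.8;0 0 -0.1275 -0.088 -0.2 0 -0.8;0 0 -0.1275 -0.088 -0.2 0 -0.8;0 0 -0.1275 -0.088 -0.2 0 -0.8",
)

```text
time: 15.92
eef_pos: [0.511, -0.0527, 0.0876]
tcp_rot: [0.054, 0.999, 0.0, -0.001]
contact_force: [-4.1, 3.1, 7.8]
opening: 0.151
finger_force: 21.6
```

```bash
python3 - <<'E'
from h import *
s=ctrl.get_state();print(s['eef_pos'],s['contact_force'],s['opening'],knob(0,.0877)[0])
d=(s['eef_pos']-PIV)[:2]; print('bar angle est',np.radians(180+YAW)-np.arctan2(d[1],d[0]))
E
```

```text
[ 0.51102443 -0.05268023  0.08763424] [-4.11940392  3.13084498  7.75589298] 0.1510134867018341 [ 0.51139434 -0.05250626  0.0877    ]
bar angle est -0.003767349697986422
```

send_rows(
  moves="0 0 0 0 -0.005 0 -0.8;0 0 0 0 -0.01 0 -0.8;0 0 0 0 -0.01 0 -0.8",
)

```text
time: 16.3
eef_pos: [0.511, -0.0529, 0.0876]
tcp_rot: [0.054, 0.999, 0.002, -0.001]
contact_force: [-2.1, 9.2, 8.0]
opening: 0.152
finger_force: 21.7
```

The stop is felt: 9 N and no further motion. Release and rise.

send_rows(
  moves="0 0 0 0 0.005 0 -0.3;0 0 0 0 0.005 0 -0.1;0 0 0 0 0.005 0 -0.1;0 0 0 0 0.005 -0.1 -0.1;0 0 0 0 0.005 -0.3 -0.1;0 0 0 0 0.005 -0.5 -0.1;0 0 0 0 0.005 -0.5 -0.1;0 0 0 0 0.005 -0.5 -0.1;0 0 0 0 0.005 -0.5 -0.1",
)

```text
time: 17.42
eef_pos: [0.51, -0.0538, 0.1846]
tcp_rot: [0.053, 0.999, 0.001, -0.002]
contact_force: [0.3, -0.8, -1.0]
opening: 0.452
finger_force: 0.0
```

```bash
python3 - <<'E'
from h import *
s=ctrl.get_state();print(s['eef_pos'],s['contact_force'],s['opening'])
snap('wrist','pics/w9.png'); snap('side','pics/s9.png')
a=cv2.resize(cv2.imread('pics/w9.png')[60:420,130:530],(500,450)); b=cv2.resize(cv2.imread('pics/s9.png')[215:305,275:365],(450,450),interpolation=cv2.INTER_CUBIC)[:,60:360]
cv2.imwrite('pics/c9.png',np.hstack([a,b]))
E
```

```text
[ 0.51004992 -0.05384085  0.18464415] [ 0.34437199 -0.76795083 -0.96971679] 0.45237000519764753
```

View pics/c9.png

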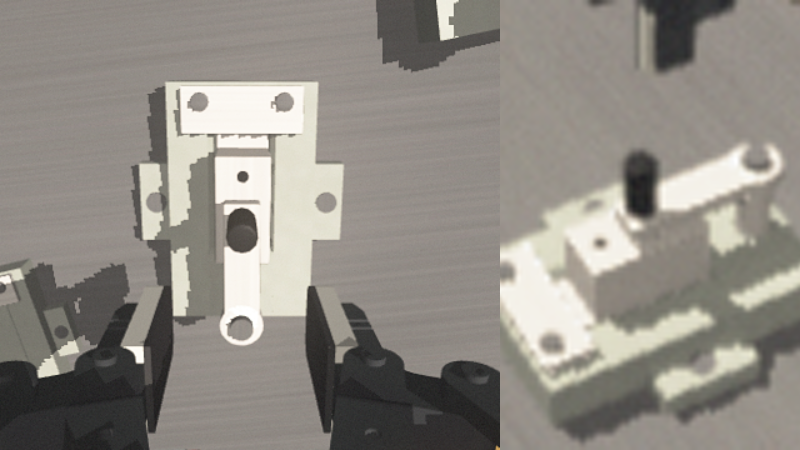

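The bar lies along the block's middle, with the knob at (241,229) and the post at (241,327). The block is flat in the pocket and the gripper is clear of everything.

```bash
python3 -c "
from plant import ctrl
print(ctrl.sign_off())"
```

```text
the job is handed in; nothing more can be done
None
```

The die block is flat and fully home with its tongue under the keeper, the hold-down bar is shut against its stop and released, and the job is handed in; the sign-off returned no verdict.

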